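Set the length gauge of the pouch sealer

TASK

On the pouch sealer, push the dark gauge block along its rail with the fingertips, without taking it between the fingers, until it drops into the notch beside the green tag and its orange pin sinks. Push gently, then take the hand away so that the block is left seated in that notch. Leave the soap bottle, the steel cup and the instrument cassette where they are.

Things in the scene. Friction and masses are not known exactly. Their poses are not given: they have to be found in the camera images.
- sealer: Pouch sealer fixed to the counter. Origin on the counter under the middle of the rail; +y runs along the rail, +x across it to the sealing head. Aluminium feed table x -90 to 60 mm, y -180 to 180, top at z 25. White sealing head at the back, x 60 to 130, top at z 67. Grey rail end caps at y +170 and -170, 12 mm thick, top at z 43.
- rail_mid (a point): Point on the rail's top at sealer x 0, y 0, z 33 mm, axes as the sealer's. Steel rail along y, 24 mm wide, from y -165 to 165, with three notches 13 mm wide, 40 mm apart, centred at sealer y = 25, -15 and -55 mm, one beside each coloured tag. On the plain rail the block slides with about 2 N of drag.
- gauge (a joint): Travel of the gauge block, 0 to 0.20 m: its middle is at sealer y = 0.100 - value; it grows towards sealer -y; it slides both ways. Starts under 0.05, before all notches; may have to pass one or two. A notch draws the block forward some 4 to 7 mm (push force dips), then about 14 N pushes it out again. Let go within 3 mm of a notch centre, it drops in by itself.
- gauge_top (a point): Centre of the top face of the gauge block, right above the rail's middle line, axes as the sealer's. The block is charcoal black, 80 mm across the rail (sealer x -44 to 36), 22 mm thick along the rail, 40 mm tall (sealer z 34 to 74; this point at z 74), with upright push faces.
- gauge_pin (a joint): Orange pin, 13 mm across, in the top of the gauge block. It rides on the roller detent: 0 to 0.001 m (pin stands about 5 mm proud) on the plain rail, about 0.0055 m (pin sunk flush) when the block sits in a notch.
- tag_green: Green size tag, 26 x 24 x 5 mm, fixed flat on the near edge of the feed table, axes as the sealer's, origin at the centre of its underside, at sealer x = -72 mm, z = 25 mm. The wanted notch is the one at the same place along the rail (same sealer y) as the centre of this tag.
- tag_blue: Blue size tag of the same size, marks another notch. The order of the three tags changes.
- tag_yellow: Yellow size tag of the same size, marks another notch.
- soap: Loose clear bottle, 60 mm across, 150 high, origin at the centre of its underside. It stands on the counter beyond the sealer's +y end. Leave it alone.
- cup: Loose steel cup, 68 mm across, 75 high, origin at the centre of its underside. It stands on the counter beyond the sealer's -y end. Leave it alone.
- cassette: Loose steel instrument cassette, 75 x 150 x 24 mm, origin at the centre of its underside. It lies on the counter between the robot and the sealer. Leave it alone.

How it is judged (in metres and radians):
At the end, for the whole second after the job is handed in: The gauge block rests in the notch beside the green tag: its middle within 4 mm of the tag's middle along the rail, its orange pin sunk at least 3 mm, the block at rest, and the bottle, cup and cassette within 15 mm of where they stood (y of gauge_top in the frame of tag_green between -0.004 and 0.004 m and value of joint gauge_pin above 0.003 m and velocity of joint gauge between -0.005 and 0.005 m/s and distance of each of soap, cup, cassette from where it was at the start of the episode below 0.015 m); the robot touches nothing.
It fails at once if the gauge block is taken between the fingers (the grasp point comes within the block's outline, level with it) (y of the grasp point in the frame of gauge_top between -0.009 and 0.009 m and x of the grasp point in the frame of gauge_top between -0.042 and 0.034 m and z of the grasp point in the frame of gauge_top below 0.008 m).
It fails at once if the gauge block is pushed with more than 40 N (contact force between the fingers and gauge above 40 N).
It fails at once if the soap bottle is moved by more than 15 mm, lifted or tipped (distance of soap from where it was at the start of the episode above 0.015 m or angle between soap's own z axis and vertical above 0.3 rad).
It fails at once if the steel cup is moved by more than 15 mm, lifted or tipped (distance of cup from where it was at the start of the episode above 0.015 m or angle between cup's own z axis and vertical above 0.3 rad).
It fails at once if the instrument cassette is moved by more than 15 mm, lifted or tipped (distance of cassette from where it was at the start of the episode above 0.015 m or angle between cassette's own z axis and vertical above 0.3 rad).
It also fails if it takes over 43 s, if anything falls off the work surface, if the arm or the gripper's body presses on something with over 40 N, if the wrist force passes 120 N, or if a joint passes its speed limit or range.

ROBOT

A 6-joint arm with a two-finger parallel gripper is mounted at the origin on the work surface. World frame = base frame: x ahead of the robot, y to its left, z up, the work surface at z = 0. Lengths are in mm, angles in degrees, forces in N, time in s.
With the tool pointing down it reaches from about 350 to 850 mm from the base axis. Payload 8.1 kg.
Tool frame: the origin (TCP) lies at the very end of the fingers, on their centre line; the grasp point (between the pads) lies 19 mm behind it; z points along the fingers, y is the direction in which the jaws open and shut (so a half turn about z gives the same grasp; the last joint's range is limited). The gripper opens to 85 mm and grips with 20 to 120 N. Pads are 22 mm wide; open, the fingers measure 114 mm over their backs; the gripper's body (76 mm by 85 mm) begins 54 mm behind the grasp point. The pads swing forward as they close: fully open they stand 13 mm farther back than shut.
Start: joints at [69.591, 7.471, 85.268, -0, 87.261, -4.893], TCP at [160.479, 578.145, 231.292] pointing down, gripper open.
Joint ranges: [-169.43, 169.43], [-51.17, 129.36], [1.28, 143.12], [-76.62, 256.62], [0, 156.53], [-152.29, 152.29]. Speed limits (degrees/s): [136.94, 136.94, 159.86, 180, 180, 180].

INTERFACE

Orientations are given as [roll, pitch, yaw] about the fixed x, y, z axes, in that order (R = Rz(yaw) Ry(pitch) Rx(roll)).
In Python, from bench import r gives the robot as it stands.
- The arm moves only by the shell command python3 -m jog 'ROWS' [OPENING] [FORCE]. ROWS is JSON, a list of rows, each a list of 6 numbers: the shift along the tool's x, y, z normalised to -1 to 1, where 1 is 0.25 m, then the turn, a rotation vector about the tool's x, y, z normalised to -1 to 1, where 1 is pi rad. In form: [[x, y, z, ax, ay, az], ...]. A call has 1 to 10 rows; each row is the pose to reach, as a shift and turn from the pose commanded when the call began, along the tool's axes at that moment, turning the shorter way round; what a row does not reach only later rows make up. A row lasts 1/10 s, in which the tool goes at most 50 mm and 8.59 degrees, less where a joint would pass 70% of its speed; a pose out of reach is approached as far as the arm can. A call with a number of a shift or a turn outside -1 to 1 is refused whole. A call with a gripper value outside its range is refused whole. OPENING is the opening, from 0 (shut) to 1 (fully open), set as the call begins (- or left out, the last holds). The fingers move at their own pace and stop on an object; FORCE is the grip in N (left out, the last holds). Time passes only in rows, so rows that repeat a pose let the fingers close. It gives the time, the measured TCP pose, the force and the opening at its end, in the units of the state.
- r.sense(): the state, without advancing time (a new reading comes with each control period).
- r.snapshot(name): name is "side" or "top"; returns a dict with "pixels" (400x640x3 uint8, red, green, blue), "intrinsics" (3x3 intrinsics, pixels), "dist" ([k1, k2, p1, p2, k3] as OpenCV has them; the pictures are not rectified), "extrinsics" (4x4, takes a point from camera to world coordinates). Camera axes: x right, y down, z forward; pixel columns grow to the right and rows downward; lengths in mm; the calibration is good to about 2 mm. A picture is of the moment at which its call begins. There is no depth.
- r.hand_in(): hands the job in, once; it reports no verdict.
The state is a dict: "time": time; "joint_pos": joint angles; "qd": joint speeds; "joint_efforts": joint torques, N m; "tool_pos": TCP position; "tcp_rot": TCP orientation; "ft_force": force on the tool from outside, world axes, zero at the start; "wrist_torque": the same for the moment, N m; "finger_gap": finger opening in mm.
Only numpy, scipy, OpenCV 4.12 (cv2) and the standard library are available. Lean on these libraries where they do the work, as an engineer would, in place of code of your own. Each camera call takes 0.05 s, during which the arm holds its last target.

## Working session

There is one attempt and no reset: what is moved stays moved. The work goes in short steps, Python scripts to look and compute and a shell command to move; the robot and the scene stay as the last step left them, time stands still between calls to the robot, and variables do not carry over. Pictures are saved under pics/ and viewed, and the job is handed in when it is done.

```bash
mkdir -p pics; ls
python3 - <<'E'
from bench import r
import cv2,numpy as np
for n in("side","top"):
    s=r.snapshot(n); cv2.imwrite(f"pics/{n}0.png",s["pixels"][:,:,::-1]); np.savez(f"{n}0.npz",**s)
    print(n,s["intrinsics"],s["dist"],s["extrinsics"])
print(r.sense())
E
```

```text
pics
side [[400.71934664   0.         315.04705237]
 [  0.         400.71934664 199.3147223 ]
 [  0.           0.           1.        ]] [0.01845679 0.         0.         0.         0.        ] [[ 9.70654782e-01 -1.90681369e-01  1.46526140e-01  3.96821818e+02]
 [-2.40439101e-01 -7.58689479e-01  6.05457937e-01 -4.85379679e+02]
 [-4.28170720e-03 -6.22921255e-01 -7.82272827e-01  7.21613877e+02]
 [ 0.00000000e+00  0.00000000e+00  0.00000000e+00  1.00000000e+00]]
top [[451.28316864   0.         317.70574873]
 [  0.         451.28316864 196.7726703 ]
 [  0.           0.           1.        ]] [-0.06183984  0.          0.          0.          0.        ] [[ 2.92491442e-02 -9.83838630e-01  1.76652307e-01  3.20791377e+02]
 [-9.99489421e-01 -3.10601076e-02 -7.49451605e-03  3.14589547e+01]
 [ 1.28602341e-02 -1.76342904e-01 -9.84244784e-01  1.25547558e+03]
 [ 0.00000000e+00  0.00000000e+00  0.00000000e+00  1.00000000e+00]]
{'time': 0.1, 'joint_pos': array([ 6.95910776e+01,  7.51360566e+00,  8.53245911e+01, -1.98317281e-03,
        8.72613430e+01, -4.89152370e+00]), 'qd': array([ 0.00382481, -0.0952725 , -0.14250191,  0.0237642 ,  0.03219528,
       -0.09787246]), 'joint_efforts': array([ 1.34085665e-03, -5.70948100e+01, -5.01943767e+01, -1.14353211e-04,
        8.08986370e-03, -3.35426193e-05]), 'tool_pos': array([160.31549789, 577.65733901, 230.30501432]), 'tcp_rot': array([-1.79900654e+02, -6.51418309e-03,  1.64482692e+02]), 'ft_force': array([-0.70714736, -0.54125263,  0.38220863]), 'wrist_torque': array([-0.03838203,  0.01097238, -0.01877387]), 'finger_gap': 85.1245738067754}
```

View pics/side0.png

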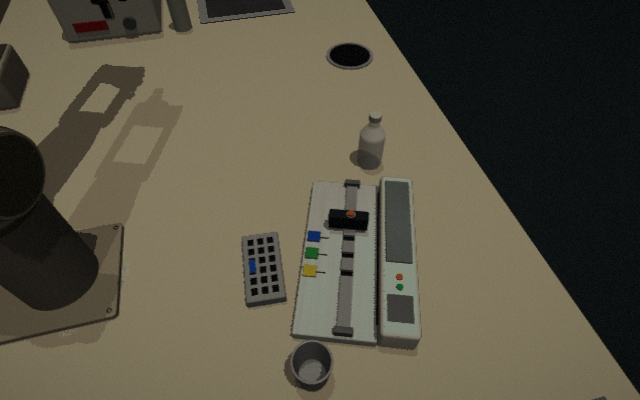

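View pics/top0.png

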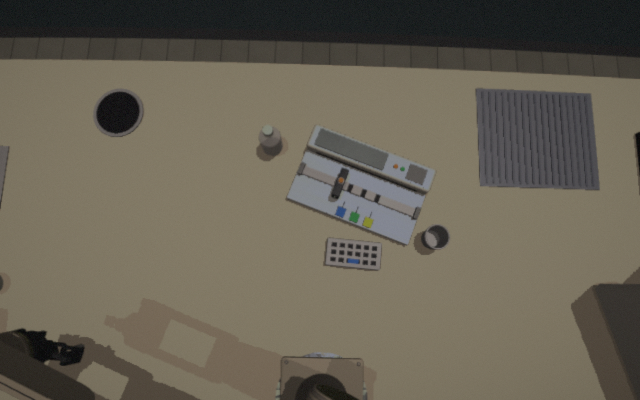

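The block (side view near 348,219) has to pass the blue notch. Green is the middle tag (side view 312,253; top view 354,217). Next I'll measure by colour.

```bash
cat > h.py <<'E'
import cv2,numpy as np
def ray(s,uv):
    p=cv2.undistortPoints(np.array([[uv]],float),s["intrinsics"],s["dist"])[0,0]
    T=s["extrinsics"]; return T[:3,3],T[:3,:3]@np.array([p[0],p[1],1.])
def onz(s,uv,z):
    o,d=ray(s,uv); return o+d*(z-o[2])/d[2]
def proj(s,P):
    Ti=np.linalg.inv(s["extrinsics"]); rv,_=cv2.Rodrigues(Ti[:3,:3])
    return cv2.projectPoints(np.array(P,float).reshape(-1,1,3),rv,Ti[:3,3],s["intrinsics"],s["dist"])[0][:,0]
def blobs(s,lo,hi,roi,mn=8,smin=100,vmin=60):
    h=cv2.cvtColor(s["pixels"],cv2.COLOR_RGB2HSV); m=cv2.inRange(h,(lo,smin,vmin),(hi,255,255))
    k=np.zeros_like(m);x0,y0,x1,y1=roi;k[y0:y1,x0:x1]=m[y0:y1,x0:x1]
    n,l,st,c=cv2.connectedComponentsWithStats(k)
    return [(tuple(c[i].round(2)),int(st[i,4]),tuple(st[i,:4])) for i in range(1,n) if st[i,4]>=mn]
E
python3 - <<'E'
from h import *
roi={"side":(290,170,380,345),"top":(285,150,430,245)}
for n in("side","top"):
    s=dict(np.load(f"{n}0.npz"))
    for nm,lo,hi,z in(("blue",105,130,30),("green",50,85,30),("yellow",22,34,30),("orange",4,18,79)):
        for b in blobs(s,lo,hi,roi[n]):
            print(n,nm,b[0],b[1],b[2],onz(s,b[0],z).round(1))
    x0,y0,x1,y1=roi[n]
    cv2.imwrite(f"pics/{n}crop.png",cv2.resize(s["pixels"][y0:y1,x0:x1,::-1],None,fx=5 if n=="top" else 3.4,fy=5 if n=="top" else 3.4,interpolation=cv2.INTER_CUBIC))
E
```

```text
side blue (np.float64(313.37), np.float64(235.61)) 115 (np.int32(307), np.int32(231), np.int32(13), np.int32(10)) [500.1 -41.9  30. ]
side green (np.float64(311.21), np.float64(252.24)) 125 (np.int32(305), np.int32(247), np.int32(13), np.int32(11)) [486.5 -79.3  30. ]
side yellow (np.float64(309.28), np.float64(269.88)) 148 (np.int32(302), np.int32(264), np.int32(15), np.int32(13)) [ 473.6 -116.7   30. ]
side orange (np.float64(350.71), np.float64(212.34)) 35 (np.int32(347), np.int32(210), np.int32(8), np.int32(6)) [578.3 -37.6  79. ]
top blue (np.float64(340.4), np.float64(211.44)) 70 (np.int32(336), np.int32(207), np.int32(10), np.int32(10)) [501.8 -41.3  30. ]
top green (np.float64(353.9), np.float64(216.88)) 60 (np.int32(350), np.int32(213), np.int32(9), np.int32(9)) [487.9 -78.7  30. ]
top yellow (np.float64(367.48), np.float64(222.18)) 73 (np.int32(363), np.int32(217), np.int32(10), np.int32(11)) [ 474.4 -116.2   30. ]
top orange (np.float64(395.36), np.float64(165.91)) 11 (np.int32(394), np.int32(165), np.int32(4), np.int32(3)) [ 623.  -184.1   79. ]
top orange (np.float64(340.5), np.float64(179.75)) 20 (np.int32(338), np.int32(178), np.int32(6), np.int32(5)) [580. -37.  79.]
```

View pics/topcrop.png

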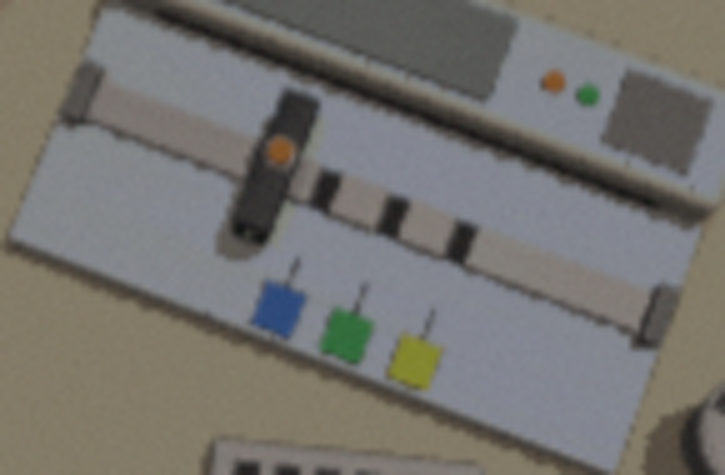

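View pics/sidecrop.png

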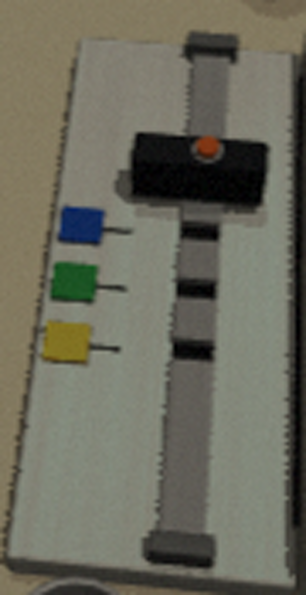

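Both views agree to about 1.5 mm. The sealer's +y direction is about (0.339, 0.941), and its origin is about (560, -89). The block is at sealer y ≈ 55.4, so it needs to travel about 70.4 mm to the green notch. I'll shut the fingers and travel high towards sealer y = +100, behind the block.

```bash
python3 -m jog '[[-0.38,-0.29,0,0,0,0],[-0.76,-0.58,0,0,0,0],[-0.76,-0.58,0,0,0,0],[-0.76,-0.58,0,0,0,0],[-0.76,-0.58,0,0,0,0],[-0.76,-0.58,0,0,0,0],[-0.76,-0.58,0,0,0,0],[-0.76,-0.58,0,0,0,0]]' 0 60
python3 -m jog '[[-0.76,-0.58,0,0,0,0],[-0.76,-0.58,0,0,0,0],[-0.76,-0.58,0,0,0,0],[-0.76,-0.58,0,0,0,0],[-0.76,-0.58,0,0,0,0],[-0.76,-0.58,0,0,0,0],[-0.76,-0.58,0,0,0,0],[-0.76,-0.58,0,0,0,0]]'
python3 -m jog '[[-0.76,-0.58,0,0,0,0],[-0.76,-0.58,0,0,0,0],[-0.76,-0.58,0,0,0,0],[-0.76,-0.58,0,0,0,0],[-0.76,-0.58,0,0,0,0],[-0.76,-0.58,0,0,0,0],[-0.76,-0.58,0,0,0,0],[-0.76,-0.58,0,0,0,0]]'
python3 -m jog '[[0,0,0,0,0,0.1],[0,0,0,0,0,0.2],[0,0,0,0,0,0.3],[0,0,0,0,0,0.4],[0,0,0,0,0,0.524],[0,0,0,0,0,0.524],[0,0,0,0,0,0.524],[0,0,0,0,0,0.524]]'
python3 -m jog '[[0,0,0,0,0,0.1],[0,0,0,0,0,0.1],[0,0,0,0,0,0.1]]'
```

```text
time: 0.9
tool_pos: [304.3, 388.0, 231.1]
tcp_rot: [-180.0, -0.0, 164.5]
ft_force: [-0.2, -0.5, 0.3]
finger_gap: 0.3
time: 1.7
tool_pos: [448.4, 198.4, 231.1]
tcp_rot: [180.0, -0.0, 164.6]
ft_force: [-0.4, 0.7, -0.1]
finger_gap: 0.1
time: 2.5
tool_pos: [592.8, 8.6, 231.2]
tcp_rot: [180.0, -0.0, 164.6]
ft_force: [-0.6, 0.4, 0.2]
finger_gap: 0.3
time: 3.3
tool_pos: [592.7, 8.7, 231.7]
tcp_rot: [180.0, -0.0, 95.5]
ft_force: [-0.4, 1.0, 0.1]
finger_gap: 0.2
time: 3.6
tool_pos: [592.8, 8.5, 231.7]
tcp_rot: [180.0, -0.0, 77.7]
ft_force: [-0.1, 0.5, -0.6]
finger_gap: 0.5
```

```bash
python3 -m jog '[[0,0,0,0,0,0.041],[0,0,0,0,0,0.041],[0,0,0.2,0,0,0.041],[0,0,0.4,0,0,0.041],[0,0,0.5,0,0,0.041],[0,0,0.5,0,0,0.041]]'
python3 - <<'E'
from h import *
from bench import r
for n in("side","top"):
    s=r.snapshot(n); np.savez(f"{n}1.npz",**s); x,y=(250,90) if n=="side" else (230,100)
    cv2.imwrite(f"pics/{n}1.png",cv2.resize(s["pixels"][y:y+160,x:x+200,::-1],None,fx=3.5,fy=3.5))
E
```

```text
time: 4.2
tool_pos: [589.2, 7.5, 101.0]
tcp_rot: [-179.5, 0.1, 70.7]
ft_force: [-0.9, 0.4, -0.3]
finger_gap: 0.1
```

View pics/side1.png

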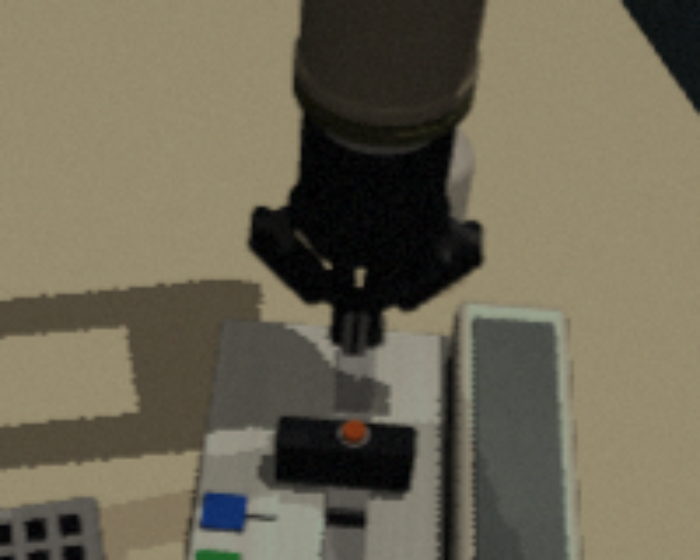

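View pics/top1.png

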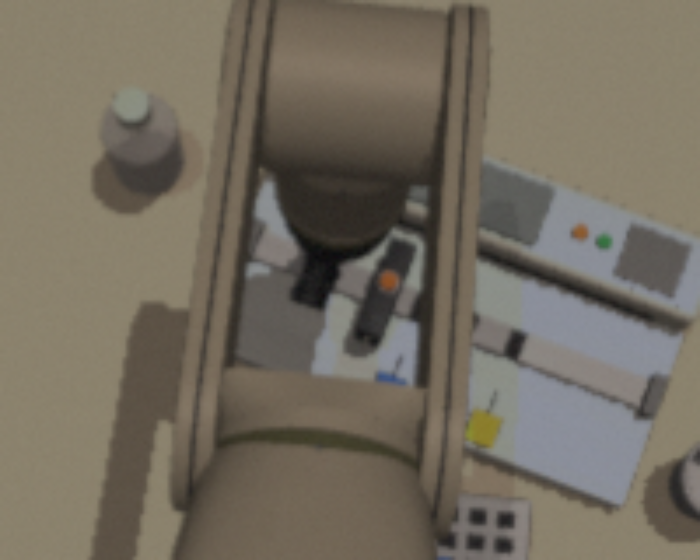

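```bash
python3 -m jog '[[0,0,0.1,0,0,0],[0,0,0.2,0,0,0],[0,0,0.2,0,0,0],[0,0,0.2,0,0,0]]'
python3 - <<'E'
from h import *
print
E
cat > st.py <<'E'
from bench import r
import numpy as np
from h import *
def st(cam="side"):
    q=r.sense(); u=np.array([.339,.941]);u/=np.linalg.norm(u);v=np.array([u[1],-u[0]])
    f=np.array(q["ft_force"]);d=np.array(q["tool_pos"])-np.array([560,-89.3,0])
    print("t",q["time"],"tcp sealer x,y,z",(d[:2]@v).round(1),(d[:2]@u).round(1),d[2].round(1),"F along",(f[:2]@u).round(1),"yaw",np.round(q["tcp_rot"],1))
if __name__=="__main__": st()
E
python3 st.py
```

```text
time: 4.7
tool_pos: [594.6, 6.6, 58.6]
tcp_rot: [179.9, -0.0, 70.4]
ft_force: [0.4, 0.5, 1.0]
finger_gap: 0.1
t 4.7 tcp sealer x,y,z 0.1 101.9 58.6 F along 0.6 yaw [179.9  -0.   70.4]
```

```bash
python3 -m jog '[[0,0,0.034,0,0,0],[-0.02,0,0.034,0,0,0],[-0.04,0,0.034,0,0,0],[-0.06,0,0.034,0,0,0],[-0.07,0,0.034,0,0,0],[-0.08,0,0.034,0,0,0],[-0.08,0,0.034,0,0,0]]'; python3 st.py
python3 -m jog '[[-0.008,0,0,0,0,0],[-0.016,0,0,0,0,0],[-0.024,0,0,0,0,0],[-0.032,0,0,0,0,0],[-0.04,0,0,0,0,0]]'; python3 st.py
```

```text
time: 5.4
tool_pos: [586.5, -12.7, 47.9]
tcp_rot: [180.0, 0.0, 70.3]
ft_force: [0.2, 0.1, 0.3]
finger_gap: 0.2
t 5.4 tcp sealer x,y,z -1.0 81.0 47.9 F along 0.2 yaw [180.    0.   70.3]
time: 5.9
tool_pos: [583.3, -21.6, 47.8]
tcp_rot: [180.0, -0.0, 70.4]
ft_force: [0.1, 3.3, -0.5]
finger_gap: 0.2
t 5.9 tcp sealer x,y,z -1.0 71.6 47.8 F along 3.1 yaw [180.   -0.   70.4]
```

```bash
cat > pin.py <<'E'
from h import *
from bench import r
import sys
from st import st
O=np.array([560,-89.3]);u=np.array([.339,.941]);u/=np.linalg.norm(u);v=np.array([u[1],-u[0]])
for n,off in(("side",(579.1-578.3,-37.3+37.6)),("top",(-.9,-.3))):
    s=r.snapshot(n)
    for b in blobs(s,4,18,(285,150,430,345) if n=="side" else (285,150,390,245)):
        p=onz(s,b[0],79)[:2]+off-O
        if abs(p@v)<25: print(n,b[1],"sealer x,y",(p@v).round(1),(p@u).round(1))
    cv2.imwrite(f"pics/{n}_{sys.argv[1]}.png",cv2.resize(s["pixels"][130:330,270:470] if n=="side" else s["pixels"][110:270,240:440],None,fx=3,fy=3)[:,:,::-1])
st()
E
python3 pin.py a
```

```text
side 35 sealer x,y 0.6 47.1
t 6.0 tcp sealer x,y,z -1.0 71.3 47.8 F along 2.3 yaw [-180.     0.    70.3]
```

```bash
python3 -m jog '[[-0.008,0,0,0,0,0],[-0.016,0,0,0,0,0],[-0.024,0,0,0,0,0],[-0.032,0,0,0,0,0],[-0.04,0,0,0,0,0],[-0.048,0,0,0,0,0],[-0.056,0,0,0,0,0]]'; python3 pin.py b
python3 -m jog '[[-0.008,0,0,0,0,0],[-0.016,0,0,0,0,0],[-0.024,0,0,0,0,0]]'; python3 pin.py c
python3 -m jog '[[-0.008,0,0,0,0,0],[-0.012,0,0,0,0,0]]'; python3 pin.py d
```

```text
time: 6.7
tool_pos: [578.4, -35.1, 47.8]
tcp_rot: [-180.0, 0.0, 70.3]
ft_force: [-0.0, 4.6, 1.5]
finger_gap: 0.2
side 37 sealer x,y 0.8 32.9
t 6.8 tcp sealer x,y,z -1.0 56.9 47.8 F along 1.4 yaw [-180.     0.    70.3]
time: 7.1
tool_pos: [576.4, -41.1, 47.7]
tcp_rot: [180.0, 0.0, 70.4]
ft_force: [-0.6, -0.4, -0.5]
finger_gap: -0.0
side 34 sealer x,y 0.0 22.9
t 7.2 tcp sealer x,y,z -0.9 50.8 47.7 F along -0.2 yaw [180.    0.   70.3]
time: 7.4
tool_pos: [575.6, -43.5, 47.8]
tcp_rot: [180.0, -0.0, 70.3]
ft_force: [0.5, 4.2, -0.5]
finger_gap: -0.4
t 7.5 tcp sealer x,y,z -0.9 48.4 47.8 F along 0.3 yaw [180.   -0.   70.3]
```

View pics/side_d.png

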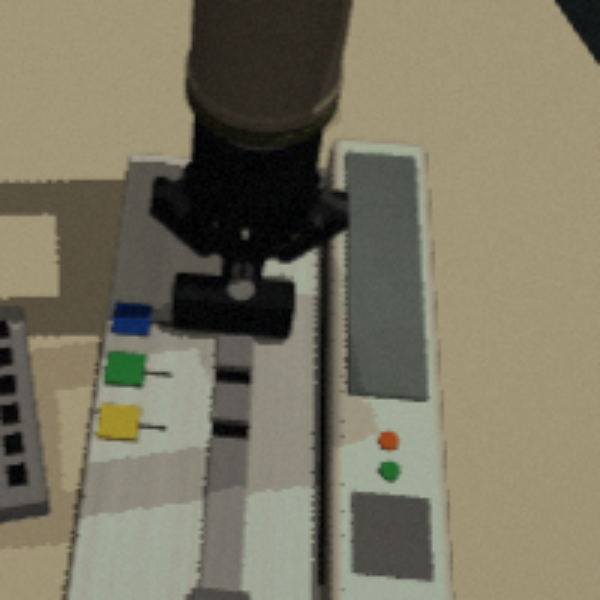

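The block dropped into the blue notch: the pin sank and the force fell to zero (block at side-crop 233,305). Contact is when the TCP is about 23.4 mm behind the block's middle. Next I'll ease it out of this notch.

```bash
python3 -m jog '[[-0.004,0,0,0,0,0],[-0.008,0,0,0,0,0],[-0.012,0,0,0,0,0],[-0.012,0,0,0,0,0]]'; python3 st.py
python3 -m jog '[[-0.004,0,0,0,0,0],[-0.008,0,0,0,0,0],[-0.012,0,0,0,0,0],[-0.012,0,0,0,0,0]]'; python3 pin.py e
```

```text
time: 7.9
tool_pos: [575.4, -44.0, 47.9]
tcp_rot: [180.0, -0.2, 70.4]
ft_force: [5.8, 10.8, -2.8]
finger_gap: -0.2
t 7.9 tcp sealer x,y,z -0.9 47.9 47.9 F along 12.2 yaw [180.   -0.2  70.4]
time: 8.3
tool_pos: [573.9, -47.9, 47.8]
tcp_rot: [180.0, -0.1, 70.4]
ft_force: [2.0, 5.2, -0.3]
finger_gap: 0.3
side 36 sealer x,y 0.7 19.1
t 8.4 tcp sealer x,y,z -0.9 43.6 47.8 F along 5.2 yaw [ 1.80e+02 -1.00e-01  7.04e+01]
```

```bash
python3 -m jog '[[-0.008,0,0,0,0,0],[-0.016,0,0,0,0,0],[-0.024,0,0,0,0,0],[-0.032,0,0,0,0,0],[-0.04,0,0,0,0,0],[-0.048,0,0,0,0,0],[-0.056,0,0,0,0,0],[-0.064,0,0,0,0,0],[-0.072,0,0,0,0,0],[-0.08,0,0,0,0,0]]'; python3 st.py
python3 -m jog '[[-0.007,0,0,0,0,0],[-0.014,0,0,0,0,0],[-0.014,0,0,0,0,0]]'; python3 pin.py f
```

```text
time: 9.4
tool_pos: [566.7, -68.0, 47.8]
tcp_rot: [-180.0, 0.0, 70.3]
ft_force: [0.4, 3.6, 0.2]
finger_gap: 0.1
t 9.4 tcp sealer x,y,z -0.9 22.3 47.8 F along 3.5 yaw [-180.     0.    70.3]
time: 9.7
tool_pos: [565.4, -71.5, 47.8]
tcp_rot: [-180.0, 0.0, 70.3]
ft_force: [-0.9, 1.0, 0.4]
finger_gap: -0.5
side 40 sealer x,y 0.6 -5.6
t 9.8 tcp sealer x,y,z -0.8 18.6 47.8 F along -0.5 yaw [180.    0.   70.3]
```

Next, 1 mm steps with a check after each small advance.

```bash
python3 -m jog '[[-0.004,0,0,0,0,0],[-0.008,0,0,0,0,0],[-0.008,0,0,0,0,0]]'; python3 pin.py g
python3 -m jog '[[-0.004,0,0,0,0,0],[-0.008,0,0,0,0,0],[-0.008,0,0,0,0,0]]'; python3 pin.py h
```

```text
time: 10.1
tool_pos: [565.0, -73.1, 47.8]
tcp_rot: [180.0, 0.0, 70.3]
ft_force: [1.6, 2.1, -0.9]
finger_gap: -0.1
side 40 sealer x,y 0.4 -7.4
t 10.2 tcp sealer x,y,z -0.9 16.9 47.7 F along 1.6 yaw [180.    0.   70.3]
time: 10.5
tool_pos: [564.1, -75.3, 47.8]
tcp_rot: [-180.0, 0.0, 70.3]
ft_force: [0.4, 1.0, -0.7]
finger_gap: -0.3
side 40 sealer x,y 0.5 -9.7
t 10.6 tcp sealer x,y,z -0.8 14.6 47.8 F along -0.2 yaw [-180.     0.    70.3]
```

View pics/side_h.png

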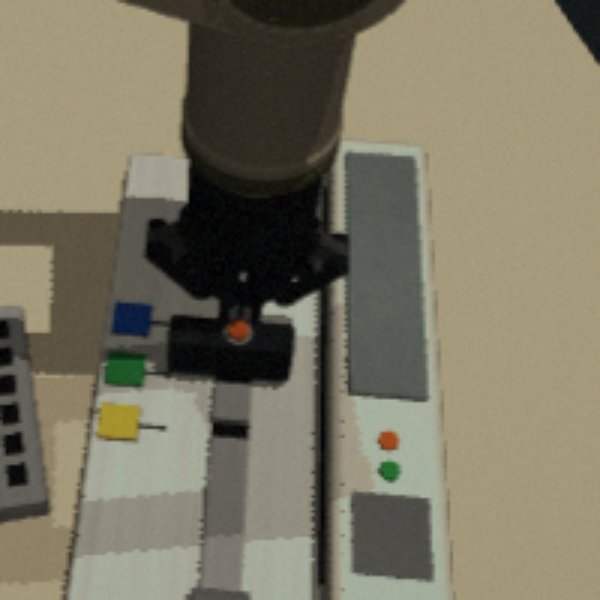

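The pin is still up (side-crop 238,330). The block is just short of green, at y ≈ -9.5.

```bash
python3 -m jog '[[-0.004,0,0,0,0,0],[-0.006,0,0,0,0,0],[-0.006,0,0,0,0,0]]'; python3 pin.py i
python3 -m jog '[[-0.004,0,0,0,0,0],[-0.006,0,0,0,0,0],[-0.006,0,0,0,0,0]]'; python3 pin.py j
```

```text
time: 10.9
tool_pos: [563.7, -76.6, 47.9]
tcp_rot: [180.0, 0.0, 70.3]
ft_force: [-0.0, 0.1, 0.5]
finger_gap: -0.2
t 11.0 tcp sealer x,y,z -0.8 13.4 47.8 F along 0.0 yaw [180.    0.   70.3]
time: 11.3
tool_pos: [563.2, -77.9, 47.8]
tcp_rot: [-180.0, 0.0, 70.3]
ft_force: [-0.0, -0.6, 0.4]
finger_gap: -0.1
t 11.4 tcp sealer x,y,z -0.9 11.9 47.8 F along -1.0 yaw [-180.    -0.    70.3]
```

View pics/side_j.png

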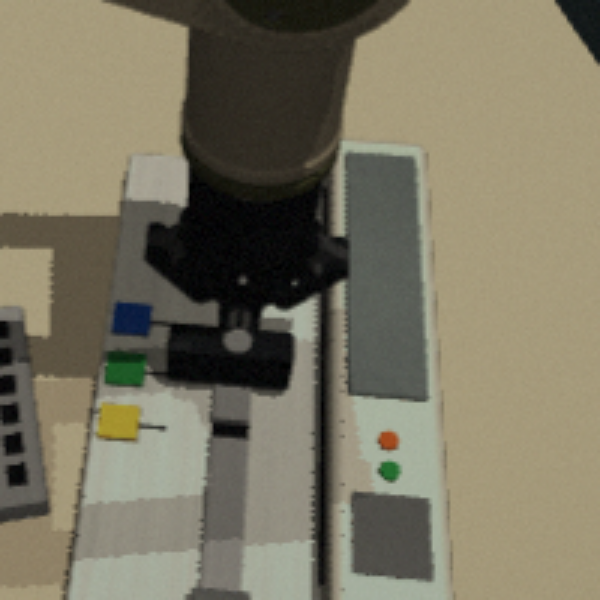

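The pin has sunk (side-crop 238,340 shows grey only), the contact force is zero, and the yellow notch is still open ahead. I'll back the fingers off along +y, then lift and check.

```bash
python3 -m jog '[[0.03,0,0,0,0,0],[0.08,0,0,0,0,0],[0.12,0,0,0,0,0],[0.12,0,-0.2,0,0,0],[0.12,0,-0.4,0,0,0],[0.12,0,-0.6,0,0,0],[0.12,0,-0.8,0,0,0],[0.12,0,-0.8,0,0,0]]'
python3 -m jog '[[0.2,0,0,0,0,0],[0.4,0,0,0,0,0],[0.6,0,0,0,0,0],[0.8,0,0,0,0,0],[0.8,0,0,0,0,0],[0.8,0,0,0,0,0]]'; python3 pin.py k
python3 - <<'E'
from h import *
from bench import r
for n in("side","top"):
    s=r.snapshot(n); cv2.imwrite(f"pics/{n}_full.png",s["pixels"][:,:,::-1]); np.savez(f"{n}2.npz",**s)
    a=np.load(f"{n}0.npz")["pixels"].astype(int); d=np.abs(s["pixels"].astype(int)-a).sum(2)
    # dark-block outline
E
```

```text
time: 12.2
tool_pos: [577.7, -49.1, 257.7]
tcp_rot: [179.2, -0.2, 70.4]
ft_force: [0.7, -0.8, 0.5]
finger_gap: 0.1
time: 12.8
tool_pos: [640.3, 141.1, 246.8]
tcp_rot: [-179.9, 0.0, 70.5]
ft_force: [0.6, 0.3, 0.2]
finger_gap: 0.0
t 12.9 tcp sealer x,y,z -1.6 241.8 247.5 F along 0.2 yaw [-180.     0.    70.4]
```

View pics/side_full.png

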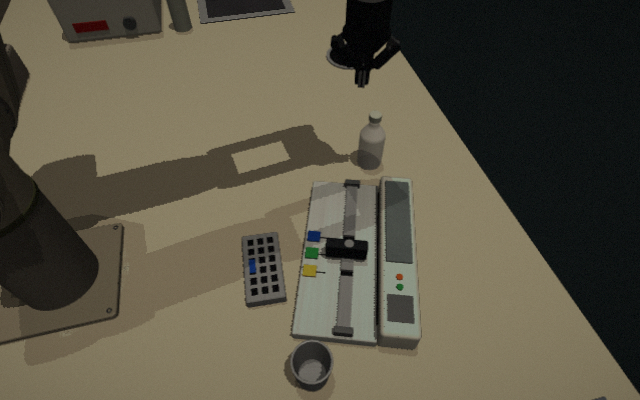

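View pics/top_k.png

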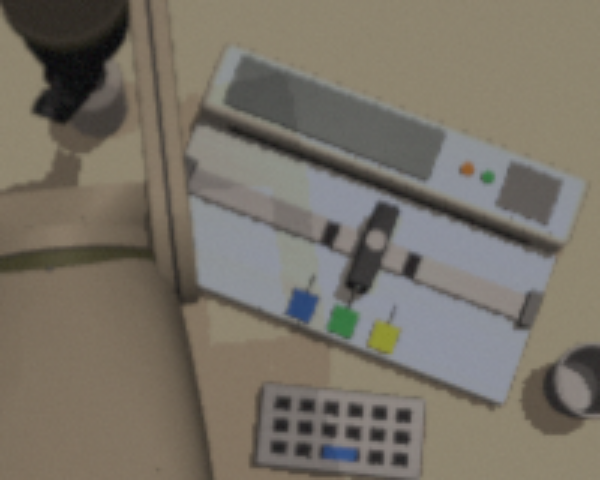

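View pics/side_k.png

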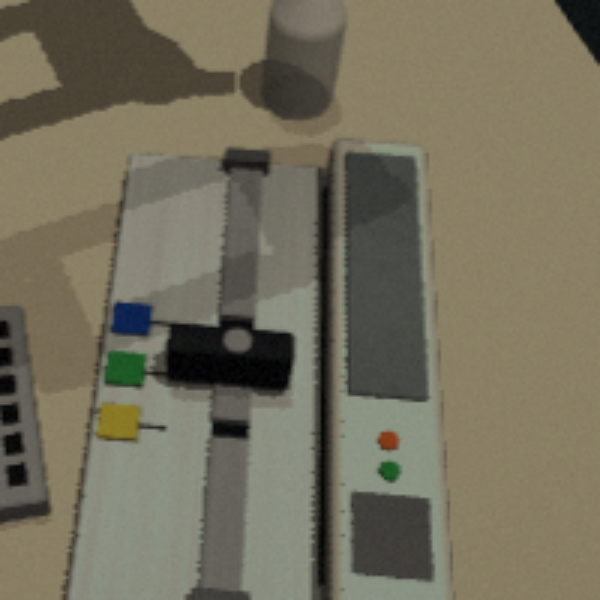

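The block sits between the open blue and yellow notches, on the green tag's line, with the pin showing only its grey ring. The bottle, cup and cassette look unmoved. One numeric check, then I'll hand it in.

Run:
```python
from h import *
from bench import r
u=np.array([.339,.941]);u/=np.linalg.norm(u)
for n,uv in(("top",(240+376/3,110+239/3)),("side",(270+237/3,130+341/3))):
    s=dict(np.load(n+"2.npz")); t=blobs(s,50,85,(300,200,375,260))[0][0]
    print(n,"block y in tag frame",((onz(s,uv,74)-onz(s,t,30))[:2]@u).round(1))
    a=cv2.cvtColor(np.load(n+"0.npz")["pixels"],6+1).astype(np.float32);b=cv2.cvtColor(s["pixels"],7).astype(np.float32)
    R={"side":{"cup":(285,335,340,392),"cas":(238,228,290,308),"soap":(355,110,388,150)},"top":{"cup":(420,222,452,253),"cas":(323,234,385,273)}}[n]
    for k,(x0,y0,x1,y1) in R.items(): print(k,np.round(cv2.phaseCorrelate(a[y0:y1,x0:x1].copy(),b[y0:y1,x0:x1].copy()),2) if 0 else np.round(cv2.phaseCorrelate(a[y0:y1,x0:x1].copy(),b[y0:y1,x0:x1].copy())[0],2))
q=r.sense();print(q["time"],q["ft_force"]); r.hand_in()
```

```text
top block y in tag frame -0.9
cup [ 0.03 -0.06]
cas [ 0.04 -0.02]
side block y in tag frame -0.2
cup [ 0.02 -0.05]
cas [0.03 0.03]
soap [-0.01  0.03]
13.0 [ 0.4917967  -0.83845499 -0.07433858]
the job is handed in; nothing more can be done
```

The gauge block is seated in the notch beside the green tag, and I handed the job in at 13.0 s. I pushed it with the shut fingertips through the blue notch and into the green one. Then I backed the hand off, lifted it and moved it away.

**Last checks:**
- **Position:** the block's middle is -0.9 mm (top view) and -0.2 mm (side view) from the tag's middle along the rail. The limit is 4 mm.
- **Pin:** it looks sunk in both views, with no orange visible. I could not measure its depth directly.
- **Push force:** the highest wrist reading I saw was about 12 N, while leaving the blue notch. I read it only between moves, so a short peak could have been higher.
- **Other objects:** the cup and cassette show less than 0.1 pixel of shift in both views. I checked the bottle only in the side view, because the arm partly hid it from above, and it shows the same.
- **Robot:** the hand is clear of everything, about 95 mm above the bottle, with wrist force within noise at about 1 N.

The two cameras disagreed by up to about 1.5 mm on positions, so I averaged the initial ones. None of the checks failed.

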